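Fill the round bottle carrier

TASK

Two dropper bottles are still standing on the bench. Stand them upright in the two empty places of the round metal carrier, so that its ring of six bottles round the middle one is complete. Set them down on the carrier's floor gently; do not drop them in.

Things in the scene. Friction and masses are not known exactly. Their poses are not given: they have to be found in the camera images.
- carrier: Fixed round aluminium tray: outside 146 mm, wall 3 x 40 mm high, inner floor 6 mm above its origin (centre of underside), z up. Seven places 44 mm apart in a hexagon, grey discs on the floor. Those at +44 and -44 mm on its x axis are empty; five like bottles stand fixed in the others (tops 108 mm over the bench). About 9 mm free all round. Fingers closing along its y axis clear the neighbours.
- bottle_a: Loose amber dropper bottle standing on the bench, 70 g, origin at the centre of its underside, z up: body 33 mm in diameter up to 56 mm, shoulder, collar of 24 mm from 62 to 77 mm, black rigid bulb of 13 mm from 77 to 95 mm (grip here), tip at 102 mm. The 62 mm blue-capped vial near it is no dropper bottle.
- bottle_b: The other loose dropper bottle on the bench, same shape and size as bottle_a; either may go into either place.
Not all that is in view belongs to the job. What is shaped like the bottle_b but pink is not meant. Leave any purple look-alike of the bottle_a alone.

How it is judged (in metres and radians):
At the end, for the whole second after the job is handed in: one loose bottle stands in each of the carrier's two empty places, within 15 mm of the middle of the place each way, its foot on the carrier's floor within 5 mm, upright within 10 degrees, released and at rest (y of bottle_a in the frame of carrier between -0.015 and 0.015 m and z of bottle_a in the frame of carrier between 0.001 and 0.011 m and angle between each of bottle_a, bottle_b's own z axis and vertical below 0.17 rad and linear speed of each of bottle_a, bottle_b below 0.02 m/s and y of bottle_b in the frame of carrier between -0.015 and 0.015 m and z of bottle_b in the frame of carrier between 0.001 and 0.011 m and ((x of bottle_a in the frame of carrier between 0.029 and 0.059 m and x of bottle_b in the frame of carrier between -0.059 and -0.029 m) or (x of bottle_a in the frame of carrier between -0.059 and -0.029 m and x of bottle_b in the frame of carrier between 0.029 and 0.059 m))); the robot touches nothing.
It fails at once if a bottle is dropped into the carrier (it moves faster than 0.6 m/s with its foot inside the wall) ((horizontal distance between bottle_a and carrier below 0.07 m and z of bottle_a in the frame of carrier below 0.04 m and linear speed of bottle_a above 0.6 m/s) or (horizontal distance between bottle_b and carrier below 0.07 m and z of bottle_b in the frame of carrier below 0.04 m and linear speed of bottle_b above 0.6 m/s)).
It also fails if it takes over 61 s, if anything falls off the work surface, if the arm or the gripper's body presses on something with over 40 N, if the wrist force passes 120 N, or if a joint passes its speed limit or range.

ROBOT

A 6-joint arm with a two-finger parallel gripper is mounted at the origin on the work surface; the furniture and walls round the work are solid. World frame = base frame: x ahead of the robot, y to its left, z up, the work surface at z = 0. Lengths are in m, angles in degrees, forces in N, time in s.
With the tool pointing down it reaches from about 0.35 to 0.875 m from the base axis. Payload 4.2 kg.
Tool frame: the origin (TCP) lies midway between the tips of the shut fingers; the grasp point (between the pads) lies 19 mm behind it; z points along the fingers, y is the line along which they close (so a half turn about z gives the same grasp; the last joint's range is limited). The gripper opens to 87 mm and grips with 3 to 60 N. Pads are 19 mm wide; open, the fingers measure 117 mm over their backs; the gripper's body (75 mm by 190 mm) begins 51 mm behind the grasp point.
Start: joints at [-56.631, 22.042, 0.453, 0, -68.411, -14.817], TCP at [0.199, -0.592, 0.223] pointing down, gripper open.
Joint ranges: [-179.83, 179.83], [-69.29, 118.12], [-61.27, 80.66], [-181.25, 117.63], [-171.15, -9.14], [-177.46, 177.46]. Speed limits (degrees/s): [159.86, 159.86, 180, 180, 180, 180].

INTERFACE

Orientations are given as a 3x3 rotation matrix whose columns are the frame's x, y, z axes.
In Python, from station import * gives the robot as it stands. The module is installed in compiled form; this text tells all that it offers.
- The arm moves only by the tool servo_tool, never from a script. Its argument "deltas" is a list of rows, each an object of numbers: "tx", "ty", "tz": the shift along the tool's x, y, z in mm; "ax", "ay", "az": the turn, a rotation vector about the tool's x, y, z in rad; "claw": the finger opening in mm, from 0 to 87. In form: [{"tx": .., "ty": .., "tz": .., "ax": .., "ay": .., "az": .., "claw": ..}, ...]. A call has 1 to 12 rows; each row is the pose to reach, as a shift and turn from the pose commanded when the call began, along the tool's axes at that moment; what a row does not reach only later rows make up. A row lasts 1/12 s, in which the tool goes at most 41.7 mm and 7.16 degrees, less where a joint would pass 70% of its speed; a pose out of reach is approached as far as the arm can. A call with a gripper value outside its range is refused whole. The fingers move at their own pace and stop on an object; the grip force is fixed at half the most. Time passes only in rows, so rows that repeat a pose let the fingers close. It gives the time, the measured TCP pose, the force, the opening and the grip force at its end, in the units of the state.
- sense(): the state, without advancing time (a new reading comes with each control period).
- capture(name): name is "scene" or "top"; returns the picture (480x640x3 uint8, blue, green, red); there is no depth.
- calibration(name): a dict with "fx", "fy", "cx", "cy" (pixels), "dist" ([k1, k2, p1, p2, k3] as OpenCV has them; the pictures are not rectified), "cam_to_world" (4x4, takes a point from camera to world coordinates). Camera axes: x right, y down, z forward; pixel columns grow to the right and rows downward; lengths in m; the calibration is good to about 2 mm. A picture is of the moment at which its call begins. calibration takes no time and is no camera call.
- finish_job(): hands the job in; it is judged then, once.
Trained networks look in the newest picture that a camera, given by its name, has taken for a name from the list of things; names that differ only in an ending like _2 or _b are one class to them, and where a whole thing is asked for, a point or a joint stands for the part that bears it (a point fixed in the world has none). Each returns a list of dicts, best first, with "confidence" (0 to 1); they miss things now and then, are a little off and sometimes report something else, mostly with a low value. They report only what shows in the picture. A call takes as long as a camera call. They do not tell look-alikes from the thing itself.
- recognise(label, camera): "xyz" ([x, y, z] in m, in the coordinates of the camera as it stood for that picture, good to about 4 mm: the middle of the surface that is visible of it).
- trace(label, camera): "mask" (480x640 bool, what is visible of it).
The state is a dict: "time_s": time; "joints": joint angles; "joint_velocities": joint speeds; "effort": joint torques, N m; "tcp_pos": TCP position; "ee_rot": TCP orientation; "wrist_force": force on the tool from outside, world axes, zero at the start; "moment": the same for the moment, N m; "gripper_width": opening from 0.0 (shut) to 1.0 (fully open); "gripper_force": force on a finger pad.
Only numpy, scipy, OpenCV 4.12 (cv2) and the standard library are available. Lean on these libraries where they do the work, as an engineer would, in place of code of your own. Each camera call takes 0.05 s, during which the arm holds its last target. There are 200 camera calls.

## Working session

There is one attempt and no reset: what is moved stays moved. The work goes in short steps, Python scripts to look and compute and a tool call to move; the robot and the scene stay as the last step left them, time stands still between calls to the robot, and variables do not carry over. Pictures are saved under pics/ and viewed, at most 10 in all, crops included, and the job is handed in when it is done.

Besides the shell and the picture viewer there is one more tool, called after "Emit:" by a JSON object that holds its "fn" and its "kwargs", one argument or row to a line. servo_tool: Moves the arm, as the interface text tells. Its arguments: {"type":"object","properties":{"deltas":{"type":"array","items":{"type":"object","properties":{"tx":{"type":"number"},"ty":{"type":"number"},"tz":{"type":"number"},"ax":{"type":"number"},"ay":{"type":"number"},"az":{"type":"number"},"claw":{"type":"number"}}}}},"required":["deltas"]}

```bash
mkdir -p pics
python3 - <<'E'
from station import *
import cv2,numpy as np
for n in ("scene","top"):
    cv2.imwrite(f"pics/{n}0.png",capture(n)); c=calibration(n); print(n,c["fx"],c["cx"],c["cy"],c["dist"],np.round(c["cam_to_world"],3).tolist())
s=sense(); print(s["time_s"],s["tcp_pos"],np.round(s["ee_rot"],3).tolist(),s["gripper_width"])
E
```

```text
scene 587.9795213050243 313.32662012440505 227.01434097950533 [0.00841118 0.         0.         0.         0.        ] [[0.316, 0.527, -0.789, 1.32], [0.949, -0.182, 0.258, -0.322], [-0.007, -0.83, -0.557, 0.647], [0.0, 0.0, 0.0, 1.0]]
top 495.7273276660862 317.37958875252093 234.91871239667097 [-0.11512797  0.          0.          0.          0.        ] [[0.029, -0.992, 0.123, 0.396], [-0.999, -0.028, 0.015, -0.048], [-0.012, -0.123, -0.992, 0.901], [0.0, 0.0, 0.0, 1.0]]
0.1 [ 0.19870602 -0.5920064   0.22158654] [[-0.948, -0.318, -0.001], [-0.318, 0.948, 0.002], [0.0, 0.002, -1.0]] 0.9994385234415679
```

View pics/scene0.png

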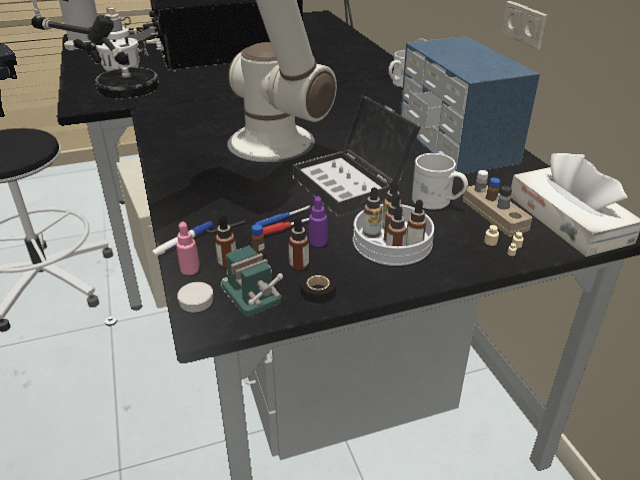

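View pics/top0.png

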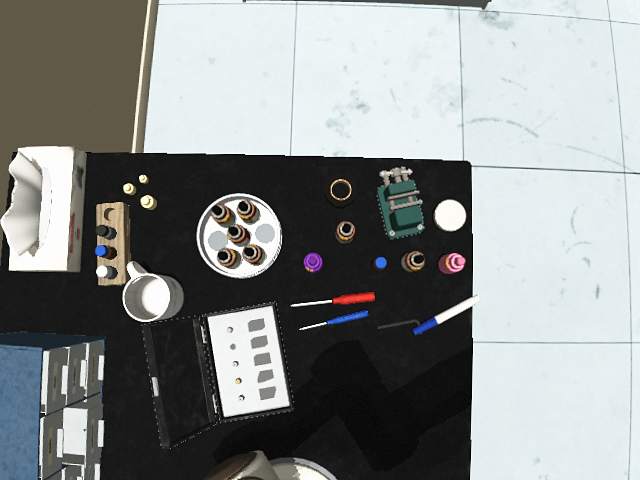

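Top picture: amber droppers at (346,231) and (413,261). The look-alikes are purple at (313,261) and pink at (452,263), and the blue-capped vial is at (380,262). The carrier is at (240,235), with empty discs at about (217,240) and (265,232). The two amber ones fit by colour and bulb. I'll confirm that in an enlarged crop and measure.

```bash
cat > h.py <<'E'
from station import *
import cv2,numpy as np
def ray(n,uv):
    c=calibration(n);K=np.array([[c["fx"],0,c["cx"]],[0,c["fy"],c["cy"]],[0,0,1]])
    p=cv2.undistortPoints(np.array([[uv]],float),K,np.array(c["dist"]))[0,0]
    T=np.array(c["cam_to_world"]);return T[:3,3],T[:3,:3]@np.array([p[0],p[1],1])
def onz(n,uv,z):
    o,d=ray(n,uv);return o+d*(z-o[2])/d[2]
def proj(n,X):
    c=calibration(n);K=np.array([[c["fx"],0,c["cx"]],[0,c["fy"],c["cy"]],[0,0,1]])
    T=np.linalg.inv(np.array(c["cam_to_world"]))
    return cv2.projectPoints(np.array(X,float).reshape(-1,1,3),cv2.Rodrigues(T[:3,:3])[0],T[:3,3],K,np.array(c["dist"]))[0][:,0]
def tri(a,b):
    (o1,d1),(o2,d2)=ray("top",a),ray("scene",b)
    t=np.linalg.lstsq(np.c_[d1,-d2],o2-o1,rcond=None)[0];p,q=o1+t[0]*d1,o2+t[1]*d2
    return (p+q)/2,np.linalg.norm(p-q)
E
python3 - <<'E'
from h import *
t=cv2.imread("pics/top0.png");s=cv2.imread("pics/scene0.png")
a=cv2.resize(t[180:285,190:440],None,fx=3.2,fy=3.2,interpolation=cv2.INTER_CUBIC)
b=cv2.resize(s[185:285,190:440],None,fx=3.2,fy=3.2,interpolation=cv2.INTER_CUBIC)[:264]
b=cv2.resize(s[185:267,190:440],None,fx=3.2,fy=3.2,interpolation=cv2.INTER_CUBIC)
cv2.imwrite("pics/crop.png",np.vstack([a,b])[:600]);print(a.shape)
for n in("top","scene"):
    T=np.array(calibration(n)["cam_to_world"])
    for l in("bottle_a","carrier"):
        for r in recognise(l,n): print(n,l,round(r["confidence"],2),np.round(T[:3,:3]@r["xyz"]+T[:3,3],3),)
# masks
for uv in [(346,231),(413,261)]: print(onz("top",uv,.1))
for uv in [(217,240),(265,232)]: print(onz("top",uv,.006))
# metal pixels rim
E
```

```text
(336, 800, 3)
top bottle_a 0.9 [ 0.507 -0.083  0.063]
top bottle_a 0.86 [ 0.456 -0.264  0.061]
top bottle_a 0.84 [ 0.453 -0.029  0.07 ]
top bottle_a 0.75 [ 0.459 -0.198  0.06 ]
top carrier 0.78 [0.501 0.102 0.017]
scene bottle_a 0.88 [ 0.471 -0.033  0.047]
scene bottle_a 0.81 [ 0.521 -0.091  0.049]
scene bottle_a 0.77 [ 0.474 -0.207  0.054]
scene bottle_a 0.62 [ 0.477 -0.271  0.05 ]
scene bottle_a 0.61 [0.542 0.085 0.042]
scene carrier 0.97 [0.542 0.087 0.042]
scene carrier 0.67 [ 0.476 -0.208  0.056]
[ 0.5027352  -0.08212171  0.1       ]
[ 0.45672693 -0.19193827  0.1       ]
[0.49214937 0.1491472  0.006     ]
[0.50933641 0.06150349 0.006     ]
```

View pics/crop.png

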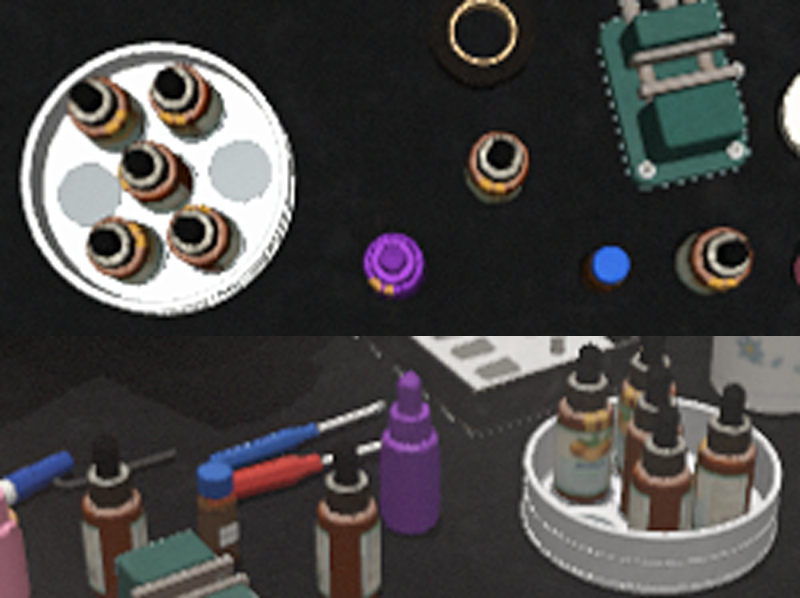

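The crop confirms it: the amber/black droppers have their bulbs at top (346.9,228.4) and (419.7,258.1). In the scene picture their tips are at (298,222) and (223,217). Purple, pink and the vial are clearly different. The disc centres are at (218.1,240.6) and (265.3,233.1).

Run:
```python
from h import *
U=lambda x,y:(190+(x+.5)/3.2-.5,180+(y+.5)/3.2-.5)
S=lambda x,y:(190+(x+.5)/3.2-.5,185+(y-336+.5)/3.2-.5)
for n,a,b in(("b1",(502,153),(346,457)),("b2",(737,249),(106,440))):
    print(n,*tri(U(*a),S(*b)),onz("top",U(*a),.097),onz("scene",S(*b),.1))
d=[onz("top",U(*p),.006) for p in((90,194),(241,170))];print(d,np.linalg.norm(d[0]-d[1]),(d[0]+d[1])/2)
v=d[1]-d[0];print("xaxis deg",np.degrees(np.arctan2(v[1],v[0])))
q=[onz("top",U(*p),.104)[:2] for p in((92,98),(170,84),(140,161),(105,240),(182,224))];print(np.round(q,4),np.mean(q,0))
q=np.array(q);print(np.linalg.norm(q-q[2],axis=1))
# tray rim ellipse
t=cv2.imread("pics/top0.png");m=((t.min(2)>110)*255).astype(np.uint8);m[:,:190]=0;m[:,290:]=0;m[:185]=0;m[285:]=0
c=max(cv2.findContours(m,0,1)[0],key=cv2.contourArea);h=cv2.convexHull(c)
w=np.array([onz("top",p[0],.04)[:2] for p in c]).astype(np.float32);print("rim",cv2.minEnclosingCircle(w))
# bulbs in scene: bottle body pixel columns vs feet check
for P in((d[0]+d[1])/2,): print(proj("scene",[P]))
```

```text
b1 [ 0.50974769 -0.0839726   0.09016978] 0.0014306330739794657 [ 0.50898886 -0.08298992  0.097     ] [ 0.52385586 -0.08884951  0.1       ]
b2 [ 0.46280347 -0.20441979  0.09769843] 0.0014002122665508886 [ 0.46301773 -0.20386237  0.097     ] [ 0.46605093 -0.20555525  0.1       ]
[array([0.49167317, 0.14767287, 0.006     ]), array([0.50789819, 0.06149964, 0.006     ])] 0.08768738427851663 [0.49978568 0.10458626 0.006     ]
xaxis deg -79.33696915352704
[[0.5307 0.1279]
 [0.539  0.088 ]
 [0.4988 0.1014]
 [0.458  0.1173]
 [0.4673 0.0783]] [0.49875924 0.10258324]
[0.04150277 0.04238722 0.         0.04385827 0.03909469]
rim ((0.4978080689907074, 0.10374752432107925), 0.07695677131414413)
[[392.69276166 238.90429215]]
```

Emit:
{"fn": "servo_tool", "kwargs": {
  "deltas": [
    {"tx":-10,"ty":8,"az":-0.04,"claw":87},
    {"tx":-30,"ty":23,"az":-0.11,"claw":70},
    {"tx":-52,"ty":39,"az":-0.2,"claw":50},
    {"tx":-76,"ty":58,"az":-0.29,"claw":40},
    {"tx":-100,"ty":76,"az":-0.38,"claw":40},
    {"tx":-125,"ty":95,"az":-0.48,"claw":40},
    {"tx":-150,"ty":114,"az":-0.57,"claw":40},
    {"tx":-175,"ty":133,"az":-0.67,"claw":40},
    {"tx":-200,"ty":152,"az":-0.76,"claw":40},
    {"tx":-225,"ty":171,"az":-0.86,"claw":40},
    {"tx":-240,"ty":182,"az":-0.92,"claw":40},
    {"tx":-250,"ty":190,"az":-0.95,"claw":40}
  ]
}}

```text
schema error: expected keys tx, ty, tz, ax, ay, az, claw
```

```bash
cat > go.py <<'E'
import sys
from h import *
s=sense();R=s["ee_rot"];g=np.array([float(v) for v in sys.argv[1:4]]);y=np.radians(190.7)
t=np.array([[-np.cos(y+np.pi/2)*-1,np.cos(y),0],[np.sin(y+np.pi/2),np.sin(y),0],[0,0,-1]])
r=cv2.Rodrigues(R.T@t)[0].ravel()
print("t",round(s["time_s"],2),"tcp",np.round(s["tcp_pos"],4),"d_mm",np.round(R.T@(g-s["tcp_pos"])*1000,1),"rot",np.round(r,3),"w",round(s["gripper_width"]*87,1),"F",np.round(s["wrist_force"],1),round(float(np.max(s["gripper_force"])),1),"j6",round(s["joints"][5],1))
E
python3 go.py 0.463 -0.204 0.16
```

```text
t 0.3 tcp [ 0.1988 -0.5923  0.2222] d_mm [-374.   284.1   62.4] rot [ 1.000e-03  0.000e+00 -1.434e+00] w 86.8 F [0.3 0.6 0.2] 0.0 j6 -14.8
```

Emit:
{"fn": "servo_tool", "kwargs": {
  "deltas": [
    {"tx":-10,"ty":8,"tz":0,"ax":0,"ay":0,"az":-0.04,"claw":87},
    {"tx":-30,"ty":23,"tz":0,"ax":0,"ay":0,"az":-0.11,"claw":70},
    {"tx":-52,"ty":39,"tz":0,"ax":0,"ay":0,"az":-0.2,"claw":50},
    {"tx":-76,"ty":58,"tz":0,"ax":0,"ay":0,"az":-0.29,"claw":40},
    {"tx":-100,"ty":76,"tz":0,"ax":0,"ay":0,"az":-0.38,"claw":40},
    {"tx":-125,"ty":95,"tz":0,"ax":0,"ay":0,"az":-0.48,"claw":40},
    {"tx":-150,"ty":114,"tz":0,"ax":0,"ay":0,"az":-0.57,"claw":40},
    {"tx":-175,"ty":133,"tz":0,"ax":0,"ay":0,"az":-0.67,"claw":40},
    {"tx":-200,"ty":152,"tz":0,"ax":0,"ay":0,"az":-0.76,"claw":40},
    {"tx":-225,"ty":171,"tz":0,"ax":0,"ay":0,"az":-0.86,"claw":40},
    {"tx":-240,"ty":182,"tz":0,"ax":0,"ay":0,"az":-0.92,"claw":40},
    {"tx":-250,"ty":190,"tz":0,"ax":0,"ay":0,"az":-0.95,"claw":40}
  ]
}}

```text
time_s: 1.3
tcp_pos: [0.3764, -0.3305, 0.2228]
ee_rot: [[-0.287, -0.958, 0.001], [-0.958, 0.287, 0.0], [-0.0, -0.001, -1.0]]
wrist_force: [-0.3, 0.0, -0.4]
gripper_width: 0.461
gripper_force: 0.0
```

```bash
python3 go.py 0.463 -0.204 0.16
```

```text
t 1.3 tcp [ 0.3764 -0.3305  0.2228] d_mm [-146.   -46.6   62.9] rot [-0.001  0.    -0.477] w 40.1 F [-0.3  0.  -0.4] 0.0 j6 6.1
```

Emit:
{"fn": "servo_tool", "kwargs": {
  "deltas": [
    {"tx":-8,"ty":-3,"tz":0,"ax":0,"ay":0,"az":-0.03,"claw":40},
    {"tx":-25,"ty":-8,"tz":5,"ax":0,"ay":0,"az":-0.09,"claw":40},
    {"tx":-50,"ty":-16,"tz":15,"ax":0,"ay":0,"az":-0.17,"claw":40},
    {"tx":-75,"ty":-24,"tz":30,"ax":0,"ay":0,"az":-0.25,"claw":40},
    {"tx":-100,"ty":-32,"tz":45,"ax":0,"ay":0,"az":-0.33,"claw":40},
    {"tx":-122,"ty":-39,"tz":55,"ax":0,"ay":0,"az":-0.4,"claw":40},
    {"tx":-138,"ty":-44,"tz":60,"ax":0,"ay":0,"az":-0.45,"claw":40},
    {"tx":-146,"ty":-46.6,"tz":63,"ax":0,"ay":0,"az":-0.477,"claw":40},
    {"tx":-146,"ty":-46.6,"tz":63,"ax":0,"ay":0,"az":-0.477,"claw":40},
    {"tx":-146,"ty":-46.6,"tz":63,"ax":0,"ay":0,"az":-0.477,"claw":40}
  ]
}}

```text
time_s: 2.13
tcp_pos: [0.4626, -0.2069, 0.1597]
ee_rot: [[0.179, -0.984, -0.0], [-0.984, -0.179, -0.0], [0.0, 0.0, -1.0]]
wrist_force: [-0.2, -0.5, 0.7]
gripper_width: 0.457
gripper_force: 0.0
```

```bash
python3 go.py 0.463 -0.204 0.081
python3 - <<'E'
from h import *
s=capture("scene")
cv2.imwrite("pics/c2.png",cv2.resize(s[120:300,130:330],None,fx=3,fy=3,interpolation=cv2.INTER_CUBIC))
E
```

```text
t 2.13 tcp [ 0.4626 -0.2069  0.1597] d_mm [-2.8 -0.9 78.7] rot [ 0.    -0.    -0.007] w 39.8 F [-0.2 -0.5  0.7] 0.0 j6 16.0
```

View pics/c2.png

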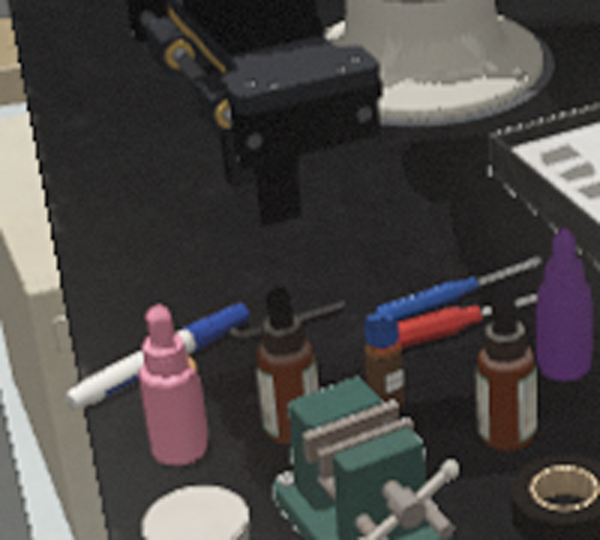

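Picture: the fingers at (280,215) in the crop sit directly over bottle b2's bulb at (280,290), and the vise is clear of them. Descending.

Emit:
{"fn": "servo_tool", "kwargs": {
  "deltas": [
    {"tx":-1,"ty":0,"tz":8,"ax":0,"ay":0,"az":0,"claw":40},
    {"tx":-2,"ty":0,"tz":24,"ax":0,"ay":0,"az":0,"claw":40},
    {"tx":-2,"ty":-1,"tz":42,"ax":0,"ay":0,"az":0,"claw":40},
    {"tx":-2,"ty":-1,"tz":58,"ax":0,"ay":0,"az":0,"claw":40},
    {"tx":-2,"ty":-1,"tz":70,"ax":0,"ay":0,"az":0,"claw":40},
    {"tx":-2,"ty":-1,"tz":76,"ax":0,"ay":0,"az":0,"claw":40},
    {"tx":-2,"ty":-1,"tz":79,"ax":0,"ay":0,"az":0,"claw":40},
    {"tx":-2,"ty":-1,"tz":79,"ax":0,"ay":0,"az":0,"claw":40},
    {"tx":-2,"ty":-1,"tz":79,"ax":0,"ay":0,"az":0,"claw":40}
  ]
}}

```text
time_s: 2.93
tcp_pos: [0.4637, -0.2051, 0.0811]
ee_rot: [[0.179, -0.984, 0.001], [-0.984, -0.179, -0.0], [0.001, -0.001, -1.0]]
wrist_force: [-0.6, 0.6, -0.1]
gripper_width: 0.46
gripper_force: 0.0
```

Emit:
{"fn": "servo_tool", "kwargs": {
  "deltas": [
    {"tx":0,"ty":0,"tz":0,"ax":0,"ay":0,"az":0,"claw":34},
    {"tx":0,"ty":0,"tz":0,"ax":0,"ay":0,"az":0,"claw":28},
    {"tx":0,"ty":0,"tz":0,"ax":0,"ay":0,"az":0,"claw":23},
    {"tx":0,"ty":0,"tz":0,"ax":0,"ay":0,"az":0,"claw":19},
    {"tx":0,"ty":0,"tz":0,"ax":0,"ay":0,"az":0,"claw":16},
    {"tx":0,"ty":0,"tz":0,"ax":0,"ay":0,"az":0,"claw":13},
    {"tx":0,"ty":0,"tz":0,"ax":0,"ay":0,"az":0,"claw":5},
    {"tx":0,"ty":0,"tz":0,"ax":0,"ay":0,"az":0,"claw":0},
    {"tx":0,"ty":0,"tz":0,"ax":0,"ay":0,"az":0,"claw":0},
    {"tx":0,"ty":0,"tz":0,"ax":0,"ay":0,"az":0,"claw":0}
  ]
}}

```text
time_s: 3.77
tcp_pos: [0.4633, -0.2047, 0.0806]
ee_rot: [[0.179, -0.984, 0.0], [-0.984, -0.179, -0.0], [0.0, -0.0, -1.0]]
wrist_force: [-0.2, 0.5, 1.5]
gripper_width: 0.137
gripper_force: 30.0
```

```bash
python3 go.py 0.463 -0.204 0.25
```

```text
t 3.77 tcp [ 0.4633 -0.2047  0.0806] d_mm [  -0.8    0.2 -169.4] rot [-0.    -0.    -0.007] w 12.0 F [-0.2  0.5  1.5] 30.0 j6 15.8
```

Emit:
{"fn": "servo_tool", "kwargs": {
  "deltas": [
    {"tx":0,"ty":0,"tz":-4,"ax":0,"ay":0,"az":0,"claw":0},
    {"tx":0,"ty":0,"tz":-14,"ax":0,"ay":0,"az":0,"claw":0},
    {"tx":0,"ty":0,"tz":-30,"ax":0,"ay":0,"az":0,"claw":0},
    {"tx":0,"ty":0,"tz":-50,"ax":0,"ay":0,"az":0,"claw":0},
    {"tx":0,"ty":0,"tz":-72,"ax":0,"ay":0,"az":0,"claw":0},
    {"tx":0,"ty":0,"tz":-94,"ax":0,"ay":0,"az":0,"claw":0},
    {"tx":0,"ty":0,"tz":-116,"ax":0,"ay":0,"az":0,"claw":0},
    {"tx":0,"ty":0,"tz":-136,"ax":0,"ay":0,"az":0,"claw":0},
    {"tx":0,"ty":0,"tz":-152,"ax":0,"ay":0,"az":0,"claw":0},
    {"tx":0,"ty":0,"tz":-164,"ax":0,"ay":0,"az":0,"claw":0},
    {"tx":0,"ty":0,"tz":-170,"ax":0,"ay":0,"az":0,"claw":0},
    {"tx":0,"ty":0,"tz":-170,"ax":0,"ay":0,"az":0,"claw":0}
  ]
}}

```text
time_s: 4.77
tcp_pos: [0.464, -0.2049, 0.2526]
ee_rot: [[0.179, -0.984, 0.004], [-0.984, -0.179, -0.001], [0.001, -0.004, -1.0]]
wrist_force: [0.9, 0.1, -0.3]
gripper_width: 0.134
gripper_force: 30.0
```

```bash
python3 go.py 0.508 0.0615 0.25; python3 go.py 0.4917 0.1475 0.25
```

```text
t 4.77 tcp [ 0.464  -0.2049  0.2526] d_mm [-254.2  -91.     2.6] rot [-0.004 -0.001 -0.007] w 11.6 F [ 0.9  0.1 -0.3] 30.0 j6 15.8
t 4.77 tcp [ 0.464  -0.2049  0.2526] d_mm [-341.7  -90.4    2.4] rot [-0.004 -0.001 -0.007] w 11.6 F [ 0.9  0.1 -0.3] 30.0 j6 15.8
```

Emit:
{"fn": "servo_tool", "kwargs": {
  "deltas": [
    {"tx":-6,"ty":-2,"tz":0,"ax":0,"ay":0,"az":-0.007,"claw":0},
    {"tx":-18,"ty":-5,"tz":0,"ax":0,"ay":0,"az":-0.007,"claw":0},
    {"tx":-36,"ty":-10,"tz":0,"ax":0,"ay":0,"az":-0.007,"claw":0},
    {"tx":-60,"ty":-16,"tz":0,"ax":0,"ay":0,"az":-0.007,"claw":0},
    {"tx":-86,"ty":-23,"tz":0,"ax":0,"ay":0,"az":-0.007,"claw":0},
    {"tx":-112,"ty":-30,"tz":0,"ax":0,"ay":0,"az":-0.007,"claw":0},
    {"tx":-138,"ty":-37,"tz":0,"ax":0,"ay":0,"az":-0.007,"claw":0},
    {"tx":-164,"ty":-44,"tz":0,"ax":0,"ay":0,"az":-0.007,"claw":0},
    {"tx":-188,"ty":-50,"tz":0,"ax":0,"ay":0,"az":-0.007,"claw":0},
    {"tx":-208,"ty":-55,"tz":0,"ax":0,"ay":0,"az":-0.007,"claw":0},
    {"tx":-222,"ty":-59,"tz":0,"ax":0,"ay":0,"az":-0.007,"claw":0},
    {"tx":-230,"ty":-61,"tz":0,"ax":0,"ay":0,"az":-0.007,"claw":0}
  ]
}}

```text
time_s: 5.77
tcp_pos: [0.4816, 0.0342, 0.2493]
ee_rot: [[0.188, -0.982, -0.002], [-0.982, -0.188, -0.0], [0.0, 0.002, -1.0]]
wrist_force: [0.1, -0.9, -0.5]
gripper_width: 0.135
gripper_force: 30.0
```

Emit:
{"fn": "servo_tool", "kwargs": {
  "deltas": [
    {"tx":-6,"ty":-2,"tz":0,"ax":0,"ay":0,"az":0,"claw":0},
    {"tx":-18,"ty":-5,"tz":0,"ax":0,"ay":0,"az":0,"claw":0},
    {"tx":-36,"ty":-9,"tz":0,"ax":0,"ay":0,"az":0,"claw":0},
    {"tx":-56,"ty":-15,"tz":0,"ax":0,"ay":0,"az":0,"claw":0},
    {"tx":-76,"ty":-20,"tz":0,"ax":0,"ay":0,"az":0,"claw":0},
    {"tx":-94,"ty":-25,"tz":0,"ax":0,"ay":0,"az":0,"claw":0},
    {"tx":-105,"ty":-28,"tz":0,"ax":0,"ay":0,"az":0,"claw":0},
    {"tx":-111,"ty":-29,"tz":0,"ax":0,"ay":0,"az":0,"claw":0},
    {"tx":-111,"ty":-29,"tz":0,"ax":0,"ay":0,"az":0,"claw":0},
    {"tx":-111,"ty":-29,"tz":0,"ax":0,"ay":0,"az":0,"claw":0}
  ]
}}

```text
time_s: 6.6
tcp_pos: [0.4898, 0.1466, 0.2503]
ee_rot: [[0.186, -0.983, -0.001], [-0.983, -0.186, -0.0], [0.0, 0.001, -1.0]]
wrist_force: [0.3, -0.4, -0.1]
gripper_width: 0.136
gripper_force: 30.0
```

```bash
python3 go.py 0.4917 0.1475 0.15
python3 - <<'E'
from h import *
s=capture("scene")
cv2.imwrite("pics/c3.png",cv2.resize(s[90:270,320:500],None,fx=3,fy=3,interpolation=cv2.INTER_CUBIC))
E
```

```text
t 6.6 tcp [0.4898 0.1466 0.2503] d_mm [ -0.6  -2.1 100.3] rot [ 0.001 -0.     0.   ] w 11.9 F [ 0.3 -0.4 -0.1] 30.0 j6 -24.2
```

View pics/c3.png

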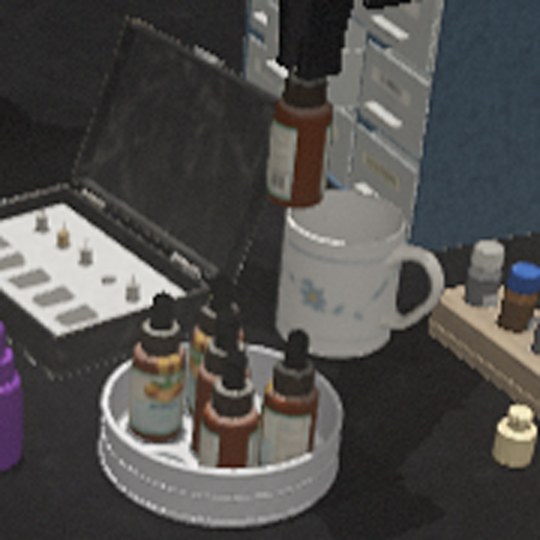

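Picture: bottle b2 hangs close to upright in the gripper, over and behind the carrier's far place. Before descending I'll check the height of the case lid and the mug against the gripper body.

Run:
```python
from h import *
print(tri((145,322),(418,137)),tri((168,446),(364,97)),tri((147,275),(435,157)))
c=[[.4917,.1475,z] for z in(.006,.11)]
print(proj("top",c),proj("scene",c))
# held bottle: predicted axis points vs image (crop coords)
for z in(.171,.233): print((proj("scene",[[.4905,.1470,z]])-[320,90])*3)
s=sense();print(s["wrist_force"],s["moment"])
```

```text
(array([0.34520418, 0.22669219, 0.13022383]), np.float64(0.006500865020246542)) (array([0.16448246, 0.17778271, 0.15432768]), np.float64(0.0009714561145972353)) (array([0.41841642, 0.22957704, 0.12031865]), np.float64(0.010475524208739397))
[[217.87527321 240.26936073]
 [204.42674852 233.06075656]] [[411.30599458 232.45282476]
 [416.18013357 185.44082886]]
[[296.19652871 195.51441353]]
[[306.30387697  97.75548917]]
[-0.06126231  0.3367261  -1.26126517] [-0.0192521   0.1809821   0.00635671]
```

Emit:
{"fn": "servo_tool", "kwargs": {
  "deltas": [
    {"tx":-1,"ty":-1,"tz":5,"ax":0,"ay":0,"az":0,"claw":0},
    {"tx":-1,"ty":-1.5,"tz":16,"ax":0,"ay":0,"az":0,"claw":0},
    {"tx":-1,"ty":-1.5,"tz":34,"ax":0,"ay":0,"az":0,"claw":0},
    {"tx":-1,"ty":-1.5,"tz":54,"ax":0,"ay":0,"az":0,"claw":0},
    {"tx":-1,"ty":-1.5,"tz":74,"ax":0,"ay":0,"az":0,"claw":0},
    {"tx":-1,"ty":-1.5,"tz":94,"ax":0,"ay":0,"az":0,"claw":0},
    {"tx":-1,"ty":-1.5,"tz":112,"ax":0,"ay":0,"az":0,"claw":0},
    {"tx":-1,"ty":-1.5,"tz":128,"ax":0,"ay":0,"az":0,"claw":0},
    {"tx":-1,"ty":-1.5,"tz":140,"ax":0,"ay":0,"az":0,"claw":0},
    {"tx":-1,"ty":-1.5,"tz":148,"ax":0,"ay":0,"az":0,"claw":0},
    {"tx":-1,"ty":-1.5,"tz":152,"ax":0,"ay":0,"az":0,"claw":0},
    {"tx":-1,"ty":-1.5,"tz":154,"ax":0,"ay":0,"az":0,"claw":0}
  ]
}}

```text
time_s: 7.65
tcp_pos: [0.4913, 0.1478, 0.0961]
ee_rot: [[0.185, -0.983, -0.0], [-0.983, -0.185, -0.0], [0.0, 0.001, -1.0]]
wrist_force: [1.4, -0.6, -0.4]
gripper_width: 0.135
gripper_force: 30.0
```

Emit:
{"fn": "servo_tool", "kwargs": {
  "deltas": [
    {"tx":0,"ty":0,"tz":1,"ax":0,"ay":0,"az":0,"claw":0},
    {"tx":0,"ty":0,"tz":2,"ax":0,"ay":0,"az":0,"claw":0},
    {"tx":0,"ty":0,"tz":3,"ax":0,"ay":0,"az":0,"claw":0},
    {"tx":0,"ty":0,"tz":4,"ax":0,"ay":0,"az":0,"claw":0},
    {"tx":0,"ty":0,"tz":5,"ax":0,"ay":0,"az":0,"claw":0},
    {"tx":0,"ty":0,"tz":6,"ax":0,"ay":0,"az":0,"claw":0},
    {"tx":0,"ty":0,"tz":7,"ax":0,"ay":0,"az":0,"claw":0},
    {"tx":0,"ty":0,"tz":7,"ax":0,"ay":0,"az":0,"claw":0},
    {"tx":0,"ty":0,"tz":7,"ax":0,"ay":0,"az":0,"claw":0}
  ]
}}

```text
time_s: 8.4
tcp_pos: [0.4913, 0.1482, 0.0895]
ee_rot: [[0.186, -0.983, -0.0], [-0.983, -0.186, -0.0], [0.0, 0.0, -1.0]]
wrist_force: [0.1, 0.6, -0.8]
gripper_width: 0.133
gripper_force: 30.0
```

```bash
python3 go.py 0.4917 0.1475 0.0866
```

```text
t 8.4 tcp [0.4913 0.1482 0.0895] d_mm [ 0.8 -0.3  2.9] rot [ 0. -0.  0.] w 11.6 F [ 0.1  0.6 -0.8] 30.0 j6 -24.2
```

Emit:
{"fn": "servo_tool", "kwargs": {
  "deltas": [
    {"tx":0,"ty":0,"tz":0.5,"ax":0,"ay":0,"az":0,"claw":0},
    {"tx":0,"ty":0,"tz":1,"ax":0,"ay":0,"az":0,"claw":0},
    {"tx":0,"ty":0,"tz":1.5,"ax":0,"ay":0,"az":0,"claw":0},
    {"tx":0,"ty":0,"tz":2,"ax":0,"ay":0,"az":0,"claw":0},
    {"tx":0,"ty":0,"tz":2.5,"ax":0,"ay":0,"az":0,"claw":0},
    {"tx":0,"ty":0,"tz":3,"ax":0,"ay":0,"az":0,"claw":0},
    {"tx":0,"ty":0,"tz":3,"ax":0,"ay":0,"az":0,"claw":0}
  ]
}}

```text
time_s: 8.98
tcp_pos: [0.4914, 0.1482, 0.0866]
ee_rot: [[0.186, -0.983, 0.0], [-0.983, -0.186, 0.0], [-0.0, -0.0, -1.0]]
wrist_force: [-0.5, -0.5, -0.1]
gripper_width: 0.13
gripper_force: 30.0
```

Emit:
{"fn": "servo_tool", "kwargs": {
  "deltas": [
    {"tx":0,"ty":0,"tz":0.3,"ax":0,"ay":0,"az":0,"claw":0},
    {"tx":0,"ty":0,"tz":0.6,"ax":0,"ay":0,"az":0,"claw":0},
    {"tx":0,"ty":0,"tz":0.6,"ax":0,"ay":0,"az":0,"claw":0},
    {"tx":0,"ty":0,"tz":0.6,"ax":0,"ay":0,"az":0,"claw":0}
  ]
}}

```text
time_s: 9.32
tcp_pos: [0.4917, 0.1483, 0.0865]
ee_rot: [[0.186, -0.983, 0.001], [-0.983, -0.186, 0.0], [-0.0, -0.001, -1.0]]
wrist_force: [-0.7, 0.1, 5.8]
gripper_width: 0.135
gripper_force: 30.0
```

Floor contact at 5.8 N. Releasing to a narrow opening, then rising.

Emit:
{"fn": "servo_tool", "kwargs": {
  "deltas": [
    {"tx":0,"ty":0,"tz":0,"ax":0,"ay":0,"az":0,"claw":13},
    {"tx":0,"ty":0,"tz":0,"ax":0,"ay":0,"az":0,"claw":15},
    {"tx":0,"ty":0,"tz":0,"ax":0,"ay":0,"az":0,"claw":18},
    {"tx":0,"ty":0,"tz":0,"ax":0,"ay":0,"az":0,"claw":22},
    {"tx":0,"ty":0,"tz":0,"ax":0,"ay":0,"az":0,"claw":25},
    {"tx":0,"ty":0,"tz":0,"ax":0,"ay":0,"az":0,"claw":25},
    {"tx":0,"ty":0,"tz":0,"ax":0,"ay":0,"az":0,"claw":25}
  ]
}}

```text
time_s: 9.9
tcp_pos: [0.4912, 0.1482, 0.0857]
ee_rot: [[0.186, -0.983, -0.0], [-0.983, -0.186, -0.0], [0.0, 0.0, -1.0]]
wrist_force: [0.0, -0.1, 0.9]
gripper_width: 0.279
gripper_force: 0.0
```

Emit:
{"fn": "servo_tool", "kwargs": {
  "deltas": [
    {"tx":0,"ty":0,"tz":-3,"ax":0,"ay":0,"az":0,"claw":25},
    {"tx":0,"ty":0,"tz":-8,"ax":0,"ay":0,"az":0,"claw":25},
    {"tx":0,"ty":0,"tz":-15,"ax":0,"ay":0,"az":0,"claw":25},
    {"tx":0,"ty":0,"tz":-25,"ax":0,"ay":0,"az":0,"claw":25},
    {"tx":0,"ty":0,"tz":-38,"ax":0,"ay":0,"az":0,"claw":30},
    {"tx":0,"ty":0,"tz":-52,"ax":0,"ay":0,"az":0,"claw":35},
    {"tx":0,"ty":0,"tz":-65,"ax":0,"ay":0,"az":0,"claw":40},
    {"tx":0,"ty":0,"tz":-75,"ax":0,"ay":0,"az":0,"claw":40},
    {"tx":0,"ty":0,"tz":-80,"ax":0,"ay":0,"az":0,"claw":40},
    {"tx":0,"ty":0,"tz":-82,"ax":0,"ay":0,"az":0,"claw":40}
  ]
}}

```text
time_s: 10.73
tcp_pos: [0.4917, 0.1485, 0.1694]
ee_rot: [[0.186, -0.983, 0.002], [-0.983, -0.186, 0.001], [-0.001, -0.002, -1.0]]
wrist_force: [0.0, -0.1, -1.0]
gripper_width: 0.451
gripper_force: 0.0
```

```bash
python3 go.py 0.509 -0.083 0.16
```

```text
t 10.73 tcp [0.4917 0.1485 0.1694] d_mm [230.7  26.1   9.1] rot [-0.002  0.001  0.   ] w 39.3 F [ 0.  -0.1 -1. ] 0.0 j6 -24.2
```

Emit:
{"fn": "servo_tool", "kwargs": {
  "deltas": [
    {"tx":8,"ty":1,"tz":0,"ax":0,"ay":0,"az":0,"claw":40},
    {"tx":24,"ty":3,"tz":0,"ax":0,"ay":0,"az":0,"claw":40},
    {"tx":46,"ty":5,"tz":0,"ax":0,"ay":0,"az":0,"claw":40},
    {"tx":72,"ty":8,"tz":0,"ax":0,"ay":0,"az":0,"claw":40},
    {"tx":100,"ty":11,"tz":0,"ax":0,"ay":0,"az":0,"claw":40},
    {"tx":128,"ty":14,"tz":0,"ax":0,"ay":0,"az":0,"claw":40},
    {"tx":156,"ty":18,"tz":0,"ax":0,"ay":0,"az":0,"claw":40},
    {"tx":182,"ty":21,"tz":0,"ax":0,"ay":0,"az":0,"claw":40},
    {"tx":204,"ty":23,"tz":0,"ax":0,"ay":0,"az":0,"claw":40},
    {"tx":220,"ty":25,"tz":0,"ax":0,"ay":0,"az":0,"claw":40},
    {"tx":228,"ty":26,"tz":0,"ax":0,"ay":0,"az":0,"claw":40},
    {"tx":230.7,"ty":26,"tz":0,"ax":0,"ay":0,"az":0,"claw":40}
  ]
}}

```text
time_s: 11.73
tcp_pos: [0.508, -0.0847, 0.1671]
ee_rot: [[0.184, -0.983, -0.002], [-0.983, -0.184, -0.0], [-0.0, 0.002, -1.0]]
wrist_force: [0.4, 0.7, 0.6]
gripper_width: 0.461
gripper_force: 0.0
```

```bash
python3 - <<'E'
from h import *
s=capture("scene")
cv2.imwrite("pics/c4.png",cv2.resize(s[110:290,240:450],None,fx=3,fy=3,interpolation=cv2.INTER_CUBIC))
f=lambda X:((proj("scene",[X])-[240,110])*3).round(0)
print(f([.4912,.1482,.108]),f([.509,-.083,.102]),f([.509,-.083,0]))
E
python3 go.py 0.509 -0.083 0.081
```

```text
[[529. 229.]] [[175. 319.]] [[179. 461.]]
t 11.78 tcp [ 0.5082 -0.0842  0.1673] d_mm [-1.1 -1.1 86.3] rot [ 0.001  0.    -0.001] w 39.8 F [ 0.1  0.  -0.4] 0.0 j6 2.0
```

View pics/c4.png

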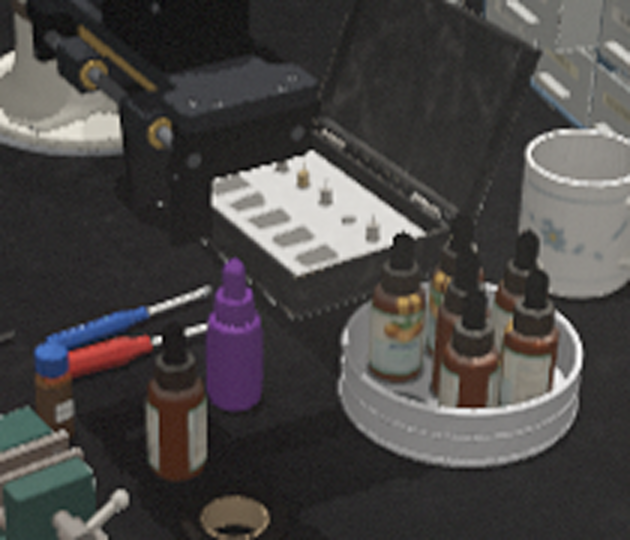

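Picture: the first bottle stands in the far place, with its tip at (527,232) against a predicted (529,229). The next bottle at (176,330)–(178,478) is directly under the gripper, and the purple one is clear of the fingers.

Emit:
{"fn": "servo_tool", "kwargs": {
  "deltas": [
    {"tx":-1,"ty":-0.5,"tz":8,"ax":0,"ay":0,"az":0,"claw":40},
    {"tx":-1,"ty":-1,"tz":25,"ax":0,"ay":0,"az":0,"claw":40},
    {"tx":-1,"ty":-1,"tz":45,"ax":0,"ay":0,"az":0,"claw":40},
    {"tx":-1,"ty":-1,"tz":63,"ax":0,"ay":0,"az":0,"claw":40},
    {"tx":-1,"ty":-1,"tz":76,"ax":0,"ay":0,"az":0,"claw":40},
    {"tx":-1,"ty":-1,"tz":83,"ax":0,"ay":0,"az":0,"claw":40},
    {"tx":-1,"ty":-1,"tz":86,"ax":0,"ay":0,"az":0,"claw":40},
    {"tx":-1,"ty":-1,"tz":86,"ax":0,"ay":0,"az":0,"claw":40},
    {"tx":-1,"ty":-1,"tz":86,"ax":0,"ay":0,"az":0,"claw":40}
  ]
}}

```text
time_s: 12.53
tcp_pos: [0.51, -0.0817, 0.0824]
ee_rot: [[0.187, -0.982, 0.001], [-0.982, -0.187, -0.0], [0.0, -0.001, -1.0]]
wrist_force: [0.3, -0.1, 0.4]
gripper_width: 0.46
gripper_force: 0.0
```

Emit:
{"fn": "servo_tool", "kwargs": {
  "deltas": [
    {"tx":0,"ty":0,"tz":0,"ax":0,"ay":0,"az":0,"claw":34},
    {"tx":0,"ty":0,"tz":0,"ax":0,"ay":0,"az":0,"claw":28},
    {"tx":0,"ty":0,"tz":0,"ax":0,"ay":0,"az":0,"claw":23},
    {"tx":0,"ty":0,"tz":0,"ax":0,"ay":0,"az":0,"claw":19},
    {"tx":0,"ty":0,"tz":0,"ax":0,"ay":0,"az":0,"claw":16},
    {"tx":0,"ty":0,"tz":0,"ax":0,"ay":0,"az":0,"claw":13},
    {"tx":0,"ty":0,"tz":0,"ax":0,"ay":0,"az":0,"claw":5},
    {"tx":0,"ty":0,"tz":0,"ax":0,"ay":0,"az":0,"claw":0},
    {"tx":0,"ty":0,"tz":0,"ax":0,"ay":0,"az":0,"claw":0},
    {"tx":0,"ty":0,"tz":0,"ax":0,"ay":0,"az":0,"claw":0}
  ]
}}

```text
time_s: 13.37
tcp_pos: [0.5095, -0.0821, 0.082]
ee_rot: [[0.186, -0.983, 0.0], [-0.983, -0.186, -0.0], [0.0, -0.0, -1.0]]
wrist_force: [-0.2, 1.2, 1.2]
gripper_width: 0.133
gripper_force: 30.0
```

```bash
python3 go.py 0.509 -0.083 0.25
```

```text
t 13.37 tcp [ 0.5095 -0.0821  0.082 ] d_mm [   0.8    0.7 -168. ] rot [-0. -0.  0.] w 11.6 F [-0.2  1.2  1.2] 30.0 j6 1.8
```

Emit:
{"fn": "servo_tool", "kwargs": {
  "deltas": [
    {"tx":0,"ty":0,"tz":-4,"ax":0,"ay":0,"az":0,"claw":0},
    {"tx":0,"ty":0,"tz":-14,"ax":0,"ay":0,"az":0,"claw":0},
    {"tx":0,"ty":0,"tz":-30,"ax":0,"ay":0,"az":0,"claw":0},
    {"tx":0,"ty":0,"tz":-50,"ax":0,"ay":0,"az":0,"claw":0},
    {"tx":0,"ty":0,"tz":-72,"ax":0,"ay":0,"az":0,"claw":0},
    {"tx":0,"ty":0,"tz":-94,"ax":0,"ay":0,"az":0,"claw":0},
    {"tx":0,"ty":0,"tz":-116,"ax":0,"ay":0,"az":0,"claw":0},
    {"tx":0,"ty":0,"tz":-136,"ax":0,"ay":0,"az":0,"claw":0},
    {"tx":0,"ty":0,"tz":-152,"ax":0,"ay":0,"az":0,"claw":0},
    {"tx":0,"ty":0,"tz":-164,"ax":0,"ay":0,"az":0,"claw":0},
    {"tx":0,"ty":0,"tz":-170,"ax":0,"ay":0,"az":0,"claw":0},
    {"tx":0,"ty":0,"tz":-170,"ax":0,"ay":0,"az":0,"claw":0}
  ]
}}

```text
time_s: 14.37
tcp_pos: [0.5101, -0.0821, 0.254]
ee_rot: [[0.186, -0.983, 0.004], [-0.983, -0.186, 0.0], [0.0, -0.004, -1.0]]
wrist_force: [-0.3, 0.2, 0.5]
gripper_width: 0.134
gripper_force: 30.0
```

Emit:
{"fn": "servo_tool", "kwargs": {
  "deltas": [
    {"tx":-5,"ty":-1,"tz":0,"ax":0,"ay":0,"az":0,"claw":0},
    {"tx":-16,"ty":-3,"tz":0,"ax":0,"ay":0,"az":0,"claw":0},
    {"tx":-32,"ty":-6,"tz":0,"ax":0,"ay":0,"az":0,"claw":0},
    {"tx":-52,"ty":-9,"tz":0,"ax":0,"ay":0,"az":0,"claw":0},
    {"tx":-74,"ty":-13,"tz":0,"ax":0,"ay":0,"az":0,"claw":0},
    {"tx":-96,"ty":-17,"tz":0,"ax":0,"ay":0,"az":0,"claw":0},
    {"tx":-115,"ty":-20,"tz":0,"ax":0,"ay":0,"az":0,"claw":0},
    {"tx":-129,"ty":-23,"tz":0,"ax":0,"ay":0,"az":0,"claw":0},
    {"tx":-138,"ty":-25,"tz":0,"ax":0,"ay":0,"az":0,"claw":0},
    {"tx":-141.5,"ty":-25,"tz":0,"ax":0,"ay":0,"az":0,"claw":0},
    {"tx":-141.5,"ty":-25,"tz":0,"ax":0,"ay":0,"az":0,"claw":0},
    {"tx":-141.5,"ty":-25,"tz":0,"ax":0,"ay":0,"az":0,"claw":0}
  ]
}}

```text
time_s: 15.37
tcp_pos: [0.5074, 0.0614, 0.2516]
ee_rot: [[0.186, -0.983, -0.001], [-0.983, -0.186, -0.0], [0.0, 0.001, -1.0]]
wrist_force: [-0.0, 0.0, -0.2]
gripper_width: 0.134
gripper_force: 30.0
```

```bash
python3 go.py 0.508 0.0615 0.0875
python3 - <<'E'
from h import *
s=capture("scene")
cv2.imwrite("pics/c5.png",cv2.resize(s[90:270,320:500],None,fx=3,fy=3,interpolation=cv2.INTER_CUBIC))
p=sense()["tcp_pos"]
for z in(0,.062): print((proj("scene",[[p[0],p[1],p[2]-.0815+z]])-[320,90])*3)
E
```

```text
t 15.37 tcp [0.5074 0.0614 0.2516] d_mm [ -0.   -0.7 164.1] rot [ 0.001 -0.     0.   ] w 11.7 F [-0.   0.  -0.2] 30.0 j6 -14.4
[[173.66985198 232.27940177]]
[[179.75654991 132.31918989]]
```

View pics/c5.png

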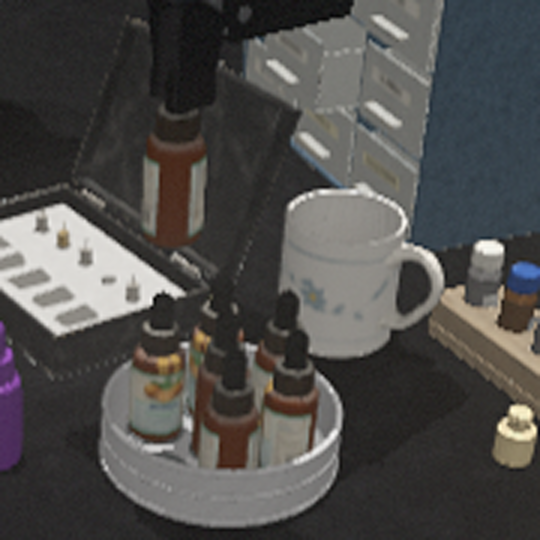

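Picture: the second bottle hangs upright, with its foot at about (173,234) as predicted, above the near place. Lowering.

Emit:
{"fn": "servo_tool", "kwargs": {
  "deltas": [
    {"tx":0,"ty":0,"tz":5,"ax":0,"ay":0,"az":0,"claw":0},
    {"tx":0,"ty":-0.5,"tz":16,"ax":0,"ay":0,"az":0,"claw":0},
    {"tx":0,"ty":-0.5,"tz":34,"ax":0,"ay":0,"az":0,"claw":0},
    {"tx":0,"ty":-0.5,"tz":54,"ax":0,"ay":0,"az":0,"claw":0},
    {"tx":0,"ty":-0.5,"tz":74,"ax":0,"ay":0,"az":0,"claw":0},
    {"tx":0,"ty":-0.5,"tz":94,"ax":0,"ay":0,"az":0,"claw":0},
    {"tx":0,"ty":-0.5,"tz":112,"ax":0,"ay":0,"az":0,"claw":0},
    {"tx":0,"ty":-0.5,"tz":128,"ax":0,"ay":0,"az":0,"claw":0},
    {"tx":0,"ty":-0.5,"tz":140,"ax":0,"ay":0,"az":0,"claw":0},
    {"tx":0,"ty":-0.5,"tz":148,"ax":0,"ay":0,"az":0,"claw":0},
    {"tx":0,"ty":-0.5,"tz":153,"ax":0,"ay":0,"az":0,"claw":0},
    {"tx":0,"ty":-0.5,"tz":156,"ax":0,"ay":0,"az":0,"claw":0}
  ]
}}

```text
time_s: 16.42
tcp_pos: [0.5082, 0.0612, 0.0955]
ee_rot: [[0.185, -0.983, -0.0], [-0.983, -0.185, -0.0], [0.0, 0.001, -1.0]]
wrist_force: [0.1, 0.7, -0.9]
gripper_width: 0.133
gripper_force: 30.0
```

Emit:
{"fn": "servo_tool", "kwargs": {
  "deltas": [
    {"tx":0,"ty":0,"tz":1,"ax":0,"ay":0,"az":0,"claw":0},
    {"tx":0,"ty":0,"tz":2,"ax":0,"ay":0,"az":0,"claw":0},
    {"tx":0,"ty":0,"tz":3,"ax":0,"ay":0,"az":0,"claw":0},
    {"tx":0,"ty":0,"tz":4,"ax":0,"ay":0,"az":0,"claw":0},
    {"tx":0,"ty":0,"tz":5,"ax":0,"ay":0,"az":0,"claw":0},
    {"tx":0,"ty":0,"tz":5.5,"ax":0,"ay":0,"az":0,"claw":0},
    {"tx":0,"ty":0,"tz":6,"ax":0,"ay":0,"az":0,"claw":0},
    {"tx":0,"ty":0,"tz":6,"ax":0,"ay":0,"az":0,"claw":0},
    {"tx":0,"ty":0,"tz":6,"ax":0,"ay":0,"az":0,"claw":0}
  ]
}}

```text
time_s: 17.17
tcp_pos: [0.5082, 0.0617, 0.09]
ee_rot: [[0.186, -0.983, 0.0], [-0.983, -0.186, -0.0], [0.0, -0.0, -1.0]]
wrist_force: [-1.1, -1.0, 0.0]
gripper_width: 0.135
gripper_force: 30.0
```

Emit:
{"fn": "servo_tool", "kwargs": {
  "deltas": [
    {"tx":0,"ty":0,"tz":0.5,"ax":0,"ay":0,"az":0,"claw":0},
    {"tx":0,"ty":0,"tz":1,"ax":0,"ay":0,"az":0,"claw":0},
    {"tx":0,"ty":0,"tz":1.5,"ax":0,"ay":0,"az":0,"claw":0},
    {"tx":0,"ty":0,"tz":2,"ax":0,"ay":0,"az":0,"claw":0},
    {"tx":0,"ty":0,"tz":2,"ax":0,"ay":0,"az":0,"claw":0},
    {"tx":0,"ty":0,"tz":2,"ax":0,"ay":0,"az":0,"claw":0}
  ]
}}

```text
time_s: 17.67
tcp_pos: [0.5083, 0.0617, 0.088]
ee_rot: [[0.186, -0.983, 0.0], [-0.983, -0.186, 0.0], [0.0, -0.0, -1.0]]
wrist_force: [-0.2, 0.1, -0.4]
gripper_width: 0.132
gripper_force: 30.0
```

Emit:
{"fn": "servo_tool", "kwargs": {
  "deltas": [
    {"tx":0,"ty":0,"tz":0.3,"ax":0,"ay":0,"az":0,"claw":0},
    {"tx":0,"ty":0,"tz":0.6,"ax":0,"ay":0,"az":0,"claw":0},
    {"tx":0,"ty":0,"tz":0.6,"ax":0,"ay":0,"az":0,"claw":0},
    {"tx":0,"ty":0,"tz":0.6,"ax":0,"ay":0,"az":0,"claw":0}
  ]
}}

```text
time_s: 18.0
tcp_pos: [0.5087, 0.0618, 0.0878]
ee_rot: [[0.186, -0.983, 0.001], [-0.983, -0.186, 0.0], [-0.0, -0.001, -1.0]]
wrist_force: [-0.1, -0.0, 3.9]
gripper_width: 0.137
gripper_force: 30.0
```

Floor contact again, at 3.9 N. Releasing and rising.

Emit:
{"fn": "servo_tool", "kwargs": {
  "deltas": [
    {"tx":0,"ty":0,"tz":0,"ax":0,"ay":0,"az":0,"claw":13},
    {"tx":0,"ty":0,"tz":0,"ax":0,"ay":0,"az":0,"claw":15},
    {"tx":0,"ty":0,"tz":0,"ax":0,"ay":0,"az":0,"claw":18},
    {"tx":0,"ty":0,"tz":0,"ax":0,"ay":0,"az":0,"claw":22},
    {"tx":0,"ty":0,"tz":0,"ax":0,"ay":0,"az":0,"claw":25},
    {"tx":0,"ty":0,"tz":0,"ax":0,"ay":0,"az":0,"claw":25},
    {"tx":0,"ty":0,"tz":0,"ax":0,"ay":0,"az":0,"claw":25}
  ]
}}

```text
time_s: 18.58
tcp_pos: [0.508, 0.0616, 0.0871]
ee_rot: [[0.186, -0.983, -0.001], [-0.983, -0.186, -0.0], [0.0, 0.001, -1.0]]
wrist_force: [-0.6, -0.0, -0.7]
gripper_width: 0.279
gripper_force: 0.0
```

Emit:
{"fn": "servo_tool", "kwargs": {
  "deltas": [
    {"tx":0,"ty":0,"tz":-3,"ax":0,"ay":0,"az":0,"claw":25},
    {"tx":0,"ty":0,"tz":-8,"ax":0,"ay":0,"az":0,"claw":25},
    {"tx":0,"ty":0,"tz":-15,"ax":0,"ay":0,"az":0,"claw":25},
    {"tx":0,"ty":0,"tz":-25,"ax":0,"ay":0,"az":0,"claw":25},
    {"tx":0,"ty":0,"tz":-40,"ax":0,"ay":0,"az":0,"claw":25},
    {"tx":0,"ty":0,"tz":-60,"ax":0,"ay":0,"az":0,"claw":25},
    {"tx":0,"ty":0,"tz":-80,"ax":0,"ay":0,"az":0,"claw":25},
    {"tx":0,"ty":0,"tz":-98,"ax":0,"ay":0,"az":0,"claw":25},
    {"tx":0,"ty":0,"tz":-112,"ax":0,"ay":0,"az":0,"claw":25},
    {"tx":0,"ty":0,"tz":-120,"ax":0,"ay":0,"az":0,"claw":25}
  ]
}}

```text
time_s: 19.42
tcp_pos: [0.5092, 0.0619, 0.2105]
ee_rot: [[0.186, -0.982, 0.005], [-0.983, -0.186, 0.002], [-0.001, -0.005, -1.0]]
wrist_force: [0.4, 0.5, -0.6]
gripper_width: 0.287
gripper_force: 0.0
```

Emit:
{"fn": "servo_tool", "kwargs": {
  "deltas": [
    {"tx":10,"ty":0,"tz":0,"ax":0,"ay":0,"az":0,"claw":25},
    {"tx":30,"ty":0,"tz":0,"ax":0,"ay":0,"az":0,"claw":25},
    {"tx":60,"ty":0,"tz":0,"ax":0,"ay":0,"az":0,"claw":25},
    {"tx":90,"ty":0,"tz":0,"ax":0,"ay":0,"az":0,"claw":25},
    {"tx":120,"ty":0,"tz":0,"ax":0,"ay":0,"az":0,"claw":25},
    {"tx":150,"ty":0,"tz":0,"ax":0,"ay":0,"az":0,"claw":25},
    {"tx":180,"ty":0,"tz":0,"ax":0,"ay":0,"az":0,"claw":25},
    {"tx":205,"ty":0,"tz":0,"ax":0,"ay":0,"az":0,"claw":25},
    {"tx":220,"ty":0,"tz":0,"ax":0,"ay":0,"az":0,"claw":25},
    {"tx":220,"ty":0,"tz":0,"ax":0,"ay":0,"az":0,"claw":25}
  ]
}}

```text
time_s: 20.25
tcp_pos: [0.5486, -0.1576, 0.2059]
ee_rot: [[0.182, -0.983, -0.002], [-0.983, -0.182, -0.0], [-0.0, 0.002, -1.0]]
wrist_force: [-0.2, 0.2, 0.5]
gripper_width: 0.293
gripper_force: 0.0
```

Run:
```python
from h import *
a=capture("top")[185:285,180:300];b=capture("scene")[170:270,340:450]
r=lambda i:cv2.resize(i,(400,364),interpolation=cv2.INTER_CUBIC)
cv2.imwrite("pics/end.png",np.hstack([r(a),r(b)]))
```

```text
(no output)
```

View pics/end.png

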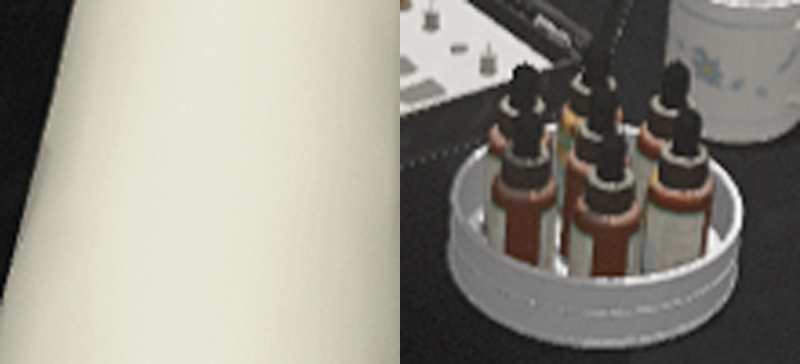

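The scene half shows all seven bottles standing upright in the carrier, with the two new ones at about (675,110) and (527,190). The arm blocks the top view but touches nothing. Handing in.

```bash
python3 -c "
from station import *
print(finish_job())"
```

```text
the job is handed in; nothing more can be done
None
```

Both amber dropper bottles now stand upright in the carrier's two empty places, set down gently and released, and I handed the job in at about 20 s; no verdict came back.

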